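# Tip the block out of the dry bath and stand it to drain

### The job

Take the flat aluminium block out of the dry bath and stand it on edge in the slot of the white draining stand, let go, and leave the other things on the bench alone. The block lies flush in its nest with no room for fingers: press down on its left or right end - only one of them gives, so feel for it - so that the block tips and its other end stands up, then take it by the raised end. Set it down in the stand, do not drop it.

Things in the scene. Friction and masses are not known exactly. Their poses are not given: they have to be found in the camera images.
- block: Aluminium block 100 (x) x 96 (y) x 16 mm (z), 0.25-0.5 kg, six dark dimples on top. Origin: underside centre; z out of the top. At both y ends the top 4 mm is stepped back 4 mm. Starts level and flush. Pressed some 20 mm down at the giving y end (about 14 mm from it) it pivots, falls on by itself and stays tilted 45-55 deg, other end about 27 mm proud: pinch that end through the 16 mm thickness.
- bath: Dry bath: fixed white housing, 190 mm wide (y), 64 mm tall, reaching from 115 mm in front of the nest's middle (-x, grey panel) to 95 mm behind it. Origin under the nest's middle, on the bench; z up, y to the left along the nest.
- nest (a point): Centre of the nest's mouth, level with the deck (64 mm above the bench); axes as the bath's. The nest is 104 (x) x 99.6 mm (y), upright walls, and carries the block 16 mm below the deck.
- rib (a point): Middle of the surface under the block, 16 mm below the deck: a rib 4 mm wide (y) along x. On one side of it (+y or -y) is a firm pad level with the rib, on the other a hollow 38 mm deeper. Which is which changes and is hidden by the block. Pressing the end over the pad meets a rigid stop at once; over the hollow the end gives under less than 1 N.
- stand: Fixed white plastic draining stand, base 150 (x) x 100 (y) x 8 mm, origin at the centre of its underside, on the bench, z up. Two upright walls, each 120 mm long along x and 8 mm thick, rise to 40 mm above the bench; between them, centred over the origin, is a slot 24 mm wide (in y), open at both ends, whose floor is 8 mm above the bench.
- bottle: Bystander: amber glass bottle with a black stopper, 86 mm across, 160 mm tall; origin at the centre of its underside.
- beaker: Bystander: glass beaker, 68 mm across, 85 mm tall; origin at the centre of its underside.
- tube_rack: Bystander: red rack with capped tubes, 75 (x) x 150 (y) x 95 mm; origin at the centre of its underside.
Things that resemble listed ones, but are neither listed nor needed, are in the scene too. Leave any green or red look-alike of the stand alone.

How it is judged (in metres and radians):
On the way, in this order (a step that is already met when the one before it is completed fails the run):
1. the block is tipped up in its nest, by more than 34 degrees (angle between block's own z axis and vertical above 0.6 rad and horizontal distance between block and nest below 0.04 m), for 0.2 s.
2. the block is lifted out of the nest by the gripper (its origin over 95 mm above the bench) (height (world z) of block above 0.095 m and contact force between the fingers and block above 1 N), for 0.1 s.
At the end, for the whole second after the job is handed in: The block stands on edge on the floor of the stand's slot (its origin 48 to 64 mm above the bench and within 30 mm of the stand's middle, seen from above), its flat faces upright to within 17 degrees and along the slot to within 17 degrees, at rest and released (horizontal distance between block and stand below 0.03 m and z of block in the frame of stand between 0.048 and 0.064 m and angle between the z axis of block and the y axis of stand, either way round below 0.3 rad and angle between block's own z axis and vertical between 1.27 and 1.87 rad and linear speed of block below 0.05 m/s and contact force between the fingers and block below 0.05 N); the robot touches nothing.
It fails at once if the block is dropped into the stand (faster than 0.45 m/s when low over it) (horizontal distance between block and stand below 0.04 m and height (world z) of block below 0.09 m and linear speed of block above 0.45 m/s).
It fails at once if the bottle, beaker or tube rack is moved by more than 30 mm (distance of any of bottle, beaker, tube_rack from where it was at the start of the episode above 0.03 m).
It also fails if it takes over 56 s, if anything falls off the work surface, if the arm or the gripper's body presses on something with over 40 N, if the wrist force passes 120 N, or if a joint passes its speed limit or range.

### The arm

A 6-joint arm with a two-finger parallel gripper is mounted at the origin on the work surface. World frame = base frame: x ahead of the robot, y to its left, z up, the work surface at z = 0. Lengths are in m, angles in degrees, forces in N, time in s.
With the tool pointing down it reaches from about 0.325 to 0.85 m from the base axis. Payload 15.5 kg.
Tool frame: the origin (TCP) lies midway between the tips of the shut fingers; the grasp point (between the pads) lies 19 mm behind it; y points along the fingers, x is the direction in which the jaws open and shut, and the axes are right-handed (so a half turn about y gives the same grasp; the last joint's range is limited). The gripper opens to 91 mm and grips with 3 to 60 N. Pads are 32 mm wide; open, the fingers measure 118 mm over their backs; the gripper's body (76 mm by 178 mm) begins 60 mm behind the grasp point.
Start: joints at [60.705, 28.281, 77.091, -0, 74.628, -5.472], TCP at [0.252, 0.572, 0.214] pointing down, gripper open.
Joint ranges: [-166.48, 166.48], [-47.26, 123.95], [12.59, 153.08], [-70.14, 250.14], [6.76, 159.57], [-176.63, 176.63]. Speed limits (degrees/s): [108.29, 108.29, 147.25, 172.46, 172.46, 172.46].

### API

Orientations are given as a 3x3 rotation matrix whose columns are the frame's x, y, z axes.
In Python, from bench import ctrl gives the robot as it stands. The module is installed in compiled form; this text tells all that it offers. Calls block until the motion is done:
- ctrl.goto(position, orientation): joint-space move of the TCP to a pose.
- ctrl.move_l(position, vel=0.15, ori=None, contact_N=None): straight line of the TCP; ori=None keeps the orientation; vel is the mean speed in m/s. With contact_N (N) it stops when the force on the tool has changed by that much, and returns True; else False.
- ctrl.movej(angles): joint-space move.
- ctrl.command_gripper(opening): opening from 0.0 (shut) to 1.0 (fully open); the grip force is fixed at half the most; returns when the fingers have stopped.
- ctrl.sleep(seconds).
- ctrl.ik(position, orientation): joint angles nearest the present ones, or None.
- ctrl.read_camera(name): name is "scene" or "top" or "wrist"; returns the picture (420x560x3 uint8, blue, green, red); there is no depth.
- ctrl.camera_params(name): a dict with "fx", "fy", "cx", "cy" (pixels), "D" ([k1, k2, p1, p2, k3] as OpenCV has them; the pictures are not rectified), "pose" (4x4, takes a point from camera to world coordinates); the wrist camera has in their place "T_tool_cam" (4x4, takes a point from camera to tool coordinates, whose origin is the TCP and whose axes are the tool frame's). Camera axes: x right, y up, looking along -z (the intrinsics and any distortion apply to the point x, -y, -z); pixel columns grow to the right and rows downward; lengths in m; the calibration is good to about 2 mm. A picture is of the moment at which its call begins: read the wrist's pose just before it. camera_params takes no time and is no camera call.
A pose or a line that the arm cannot do raises ctrl.MotionError and nothing moves.
- ctrl.sign_off(): hands the job in, once; it reports no verdict.
Readings, each from a call of its own:
- ctrl.current_t(): time.
- ctrl.current_q(): joint angles.
- ctrl.current_dq(): joint speeds.
- ctrl.current_effort(): joint torques, N m.
- ctrl.current_tool_pos(): TCP position.
- ctrl.current_eef_rot(): TCP orientation.
- ctrl.current_contact_force(): force on the tool from outside, world axes, zero at the start.
- ctrl.current_wrist_torque(): the same for the moment, N m.
- ctrl.current_grip_width(): opening from 0.0 (shut) to 1.0 (fully open).
Only numpy, scipy, OpenCV 4.12 (cv2) and the standard library are available. Lean on these libraries where they do the work, as an engineer would, in place of code of your own. Each camera call takes 0.05 s, during which the arm holds its last target.

## Working session

There is one attempt and no reset: what is moved stays moved. The work goes in short steps, each a Python script; the robot and the scene stay as the last script left them, time stands still between calls to the robot, and variables do not carry over. Pictures are saved under pics/ and viewed, and the job is handed in when it is done.

```bash
mkdir -p pics; ls; python3 - <<'E'
from bench import ctrl
import cv2,numpy as np
np.set_printoptions(precision=4,suppress=True)
for n in("scene","top","wrist"):
    cv2.imwrite(f"pics/{n}0.png",ctrl.read_camera(n)); print(n,ctrl.camera_params(n))
print(ctrl.current_t(),ctrl.current_tool_pos(),ctrl.current_eef_rot())
E
```

```text
pics
scene {'fx': 431.4975009375694, 'fy': 431.4975009375694, 'cx': 277.12212044393095, 'cy': 211.28813667177852, 'D': array([-0.139,  0.   ,  0.   ,  0.   ,  0.   ]), 'pose': array([[ 0.8835, -0.3868,  0.2641,  0.8104],
       [ 0.4682,  0.7437, -0.4772, -0.6943],
       [-0.0118,  0.5453,  0.8382,  1.061 ],
       [ 0.    ,  0.    ,  0.    ,  1.    ]])}
top {'fx': 433.17420437004114, 'fy': 433.17420437004114, 'cx': 276.06307940674344, 'cy': 212.47026601277335, 'D': array([-0.115,  0.   ,  0.   ,  0.   ,  0.   ]), 'pose': array([[-0.0127,  0.9847, -0.1738,  0.2625],
       [-0.9997, -0.0165, -0.0206, -0.1185],
       [-0.0232,  0.1734,  0.9846,  1.2522],
       [ 0.    ,  0.    ,  0.    ,  1.    ]])}
wrist {'fx': 294.72842024259154, 'fy': 294.72842024259154, 'cx': 279.5546304548823, 'cy': 211.4680209706414, 'D': array([-0.0159,  0.    ,  0.    ,  0.    ,  0.    ]), 'T_tool_cam': array([[ 1.    , -0.0006,  0.0008, -0.0008],
       [ 0.0009,  0.2525, -0.9676, -0.1709],
       [ 0.0004,  0.9676,  0.2525,  0.0699],
       [ 0.    ,  0.    ,  0.    ,  1.    ]])}
0.15 [0.2523 0.5715 0.2135] [[ 0.4039 -0.0005 -0.9148]
 [ 0.9148 -0.0008  0.4039]
 [-0.001  -1.      0.0001]]
```

View pics/top0.png

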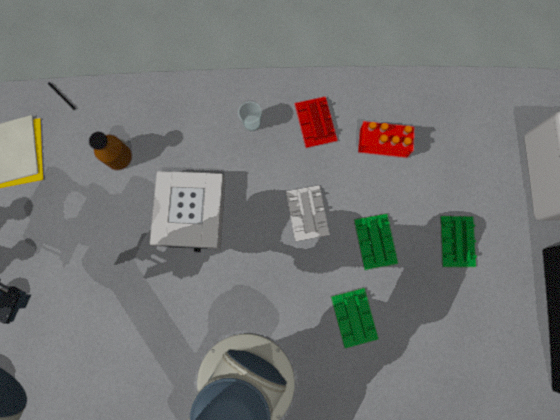

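View pics/scene0.png

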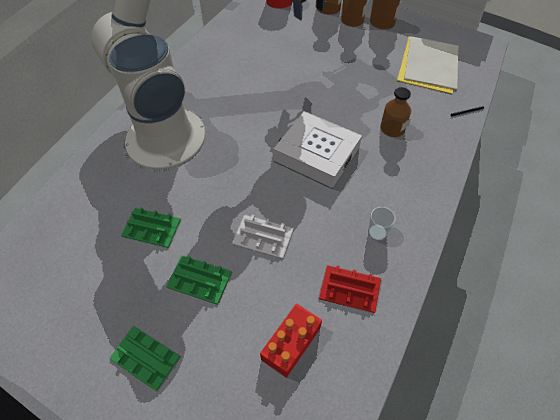

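View pics/wrist0.png

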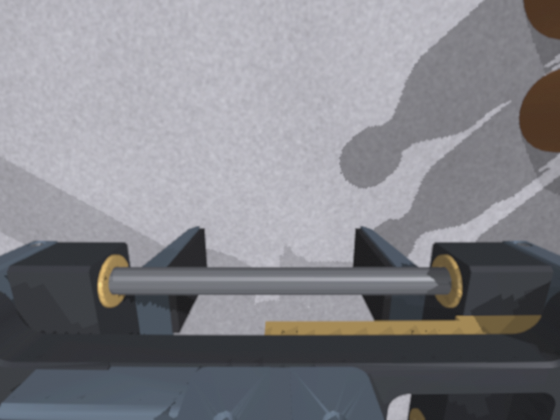

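The top view shows the bath around (187,205), the block with six dimples near (186,205), and the white stand near (308,213). The bottle is near (115,155), the beaker (250,117), and the rack (386,138). Next I'll zoom in.

```bash
cat > h.py <<'E'
import cv2,numpy as np
from bench import ctrl
np.set_printoptions(precision=4,suppress=True)
def rays(cam,px,pose=None):
    p=ctrl.camera_params(cam); K=np.array([[p['fx'],0,p['cx']],[0,p['fy'],p['cy']],[0,0,1.]])
    u=cv2.undistortPoints(np.array(px,float).reshape(-1,1,2),K,np.array(p['D']))[:,0]
    d=np.c_[u[:,0],-u[:,1],-np.ones(len(u))]
    T=pose if pose is not None else p['pose']
    return T[:3,3],d@T[:3,:3].T
def onplane(cam,px,z,pose=None):
    o,d=rays(cam,px,pose); return o+d*((z-o[2])/d[:,2])[:,None]
def wpose():
    T=np.eye(4);T[:3,:3]=ctrl.current_eef_rot();T[:3,3]=ctrl.current_tool_pos()
    return T@ctrl.camera_params("wrist")['T_tool_cam']
E
python3 - <<'E'
import cv2
t=cv2.imread('pics/top0.png');s=cv2.imread('pics/scene0.png')
a=cv2.resize(t[160:255,140:340],None,fx=4,fy=4,interpolation=2);cv2.imwrite('pics/topz.png',a)
a=cv2.resize(s[100:265,225:375],None,fx=3.5,fy=3.5,interpolation=2);cv2.imwrite('pics/scz.png',a)
E
```

```text
(no output)
```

View pics/topz.png

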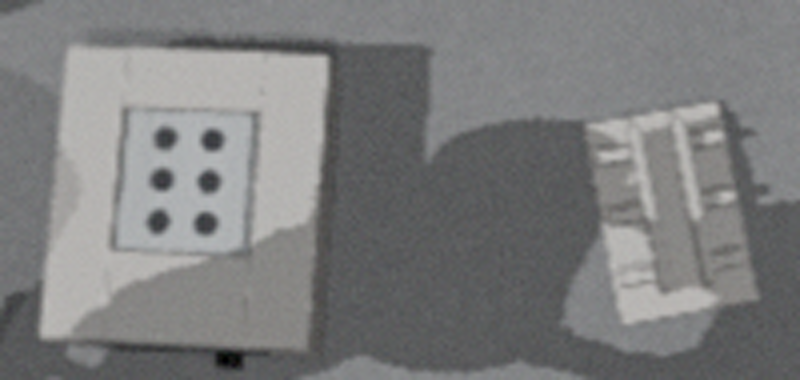

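View pics/scz.png

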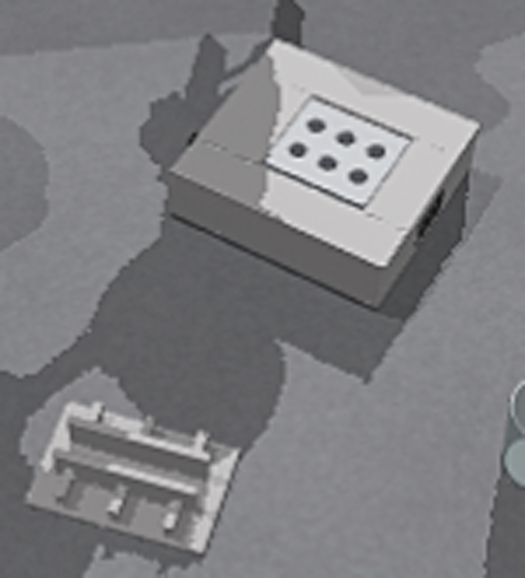

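```bash
python3 - <<'E'
from h import *
t=cv2.imread('pics/top0.png');s=cv2.imread('pics/scene0.png')
def dim(img,x0,x1,y0,y1,n):
    g=cv2.cvtColor(img,6)[y0:y1,x0:x1]
    m=(cv2.resize(g,None,fx=4,fy=4,interpolation=2)<100).astype(np.uint8)
    k,l,st,c=cv2.connectedComponentsWithStats(m)
    r=[(c[i]+.5)/4-.5+[x0,y0] for i in range(1,k) if 60<st[i,4]<900]
    print(n,[ (st[i,4]) for i in range(1,k)]); return np.array(r)
d=dim(t,174,200,190,221,'top'); p=onplane('top',d,.064);print(p,p.mean(0))
e=dim(s,304,337,130,157,'sc'); p=onplane('scene',e,.064);print(p,p.mean(0))
Z=lambda a:(np.array(a)+.5)/4-.5+[140,160]
n=onplane('top',Z([(124,107),(258,112),(249,254),(113,247)]),.064);print('nest',n,n.mean(0))
n=onplane('top',Z([(68,45),(330,53),(306,350),(40,338)]),.064);print('deck',n,n.mean(0))
n=onplane('top',Z([(586,124),(718,101),(758,299),(625,324)]),.008);print('stand',n,n.mean(0),np.linalg.norm(n-np.roll(n,1,0),axis=1))
ax=(n[0]+n[1]-n[2]-n[3]);print(np.degrees(np.arctan2(ax[1],ax[0])))
Z=lambda a:(np.array(a)+.5)/3.5-.5+[225,100]
n=onplane('scene',Z([(280,38),(480,127),(387,267),(170,172)]),.064);print('deckS',n,n.mean(0))
n=onplane('scene',Z([(238,450),(207,551),(28,500),(68,403)]),.008);print('standS',n,n.mean(0))
E
```

```text
top [np.int32(268), np.int32(290), np.int32(293), np.int32(284), np.int32(292), np.int32(309)]
[[0.5295 0.1757 0.064 ]
 [0.5276 0.142  0.064 ]
 [0.4997 0.1774 0.064 ]
 [0.4977 0.1437 0.064 ]
 [0.4697 0.1793 0.064 ]
 [0.4678 0.1455 0.064 ]] [0.4987 0.1606 0.064 ]
sc [np.int32(7), np.int32(3), np.int32(155), np.int32(3), np.int32(161), np.int32(172), np.int32(169), np.int32(174), np.int32(8), np.int32(93), np.int32(178), np.int32(66), np.int32(19)]
[[0.4686 0.1775 0.064 ]
 [0.4987 0.1758 0.064 ]
 [0.4666 0.1434 0.064 ]
 [0.529  0.174  0.064 ]
 [0.4965 0.1418 0.064 ]
 [0.4799 0.1132 0.064 ]
 [0.5265 0.1402 0.064 ]
 [0.5075 0.1116 0.064 ]] [0.4967 0.1472 0.064 ]
nest [[0.5529 0.2063 0.064 ]
 [0.5472 0.1095 0.064 ]
 [0.4455 0.1141 0.064 ]
 [0.4519 0.211  0.064 ]] [0.4994 0.1602 0.064 ]
deck [[0.5998 0.2491 0.064 ]
 [0.5893 0.0585 0.064 ]
 [0.3778 0.0733 0.064 ]
 [0.3882 0.2614 0.064 ]] [0.4888 0.1606 0.064 ]
stand [[ 0.5469 -0.1229  0.008 ]
 [ 0.5626 -0.2205  0.008 ]
 [ 0.4153 -0.245   0.008 ]
 [ 0.3988 -0.1486  0.008 ]] [ 0.4809 -0.1843  0.008 ] [0.1504 0.0988 0.1493 0.0978]
9.62928955116658
deckS [[0.3917 0.2634 0.064 ]
 [0.5997 0.2448 0.064 ]
 [0.5889 0.0602 0.064 ]
 [0.379  0.069  0.064 ]] [0.4898 0.1594 0.064 ]
standS [[ 0.5445 -0.1251  0.008 ]
 [ 0.5644 -0.218   0.008 ]
 [ 0.4171 -0.2439  0.008 ]
 [ 0.3991 -0.1498  0.008 ]] [ 0.4813 -0.1842  0.008 ]
```

Nest centre is about (0.498, 0.160) with yaw −3.4°; stand about (0.481, −0.184) with yaw 9.6°. Both views agree. Next is the press on the right end with shut fingers.

```bash
cat >> h.py <<'E'
NC=np.array([.4982,.1597,.064]); NY=np.radians(-3.4)
ex=np.array([np.cos(NY),np.sin(NY),0]); ey=np.array([-np.sin(NY),np.cos(NY),0]); ez=np.array([0,0,1.])
def R(x,y): return np.c_[x,y,np.cross(x,y)]
RD=R(ey,-ez)
E
python3 - <<'E'
from h import *
print('bottle',onplane('scene',[(395,131)],0),onplane('top',[(124,164)],0), 'beaker',onplane('scene',[(379,235)],0))
ctrl.command_gripper(0.0)
p=NC-ey*.033
ctrl.goto(p+ez*.08,RD);print(ctrl.current_t(),ctrl.current_contact_force())
ctrl.move_l(p+ez*.012,.15); f0=ctrl.current_contact_force()
r=ctrl.move_l(p-ez*.006,.02,contact_N=4)
print(r,ctrl.current_tool_pos()-p,ctrl.current_contact_force()-f0,ctrl.current_t(),ctrl.current_grip_width())
E
```

```text
bottle [[0.6782 0.3801 0.    ]] [[0.6426 0.3729 0.    ]] beaker [[ 0.771  -0.0276  0.    ]]
3.375 [-0.3142  0.1909  0.1592]
True [ 0.     -0.      0.0003] [-2.3589 -0.5569 12.8732] 4.6 0.004940104360506642
```

The right end met a rigid stop at deck level (12.9 N), so the left end should give.

```bash
python3 - <<'E'
from h import *
p=NC-ey*.033
ctrl.move_l(p+ez*.02,.1)
p=NC+ey*.033
ctrl.move_l(p+ez*.02,.12); ctrl.move_l(p+ez*.004,.1); f0=ctrl.current_contact_force()
for dz in (-.006,-.014,-.022):
    r=ctrl.move_l(p+ez*dz,.03,contact_N=10)
    print(dz,r,ctrl.current_tool_pos()-p,ctrl.current_contact_force()-f0,ctrl.current_t())
    if r: break
for n in("scene","top"): cv2.imwrite(f"pics/{n}1.png",ctrl.read_camera(n))
E
python3 - <<'E'
import cv2,numpy as np
t=cv2.imread('pics/scene1.png')
cv2.imwrite('pics/s1z.png',cv2.resize(t[70:210,250:390],None,fx=4,fy=4,interpolation=2))
E
```

```text
-0.006 False [-0.0001 -0.     -0.0061] [ 0.0512 -1.178  -1.8585] 6.4417
-0.014 False [-0.0001 -0.     -0.0142] [ 0.295  -0.7599 -0.8918] 6.8583
-0.022 True [ 0.0007  0.0007 -0.0199] [-1.7822  2.5789  7.3872] 7.1333
```

View pics/s1z.png

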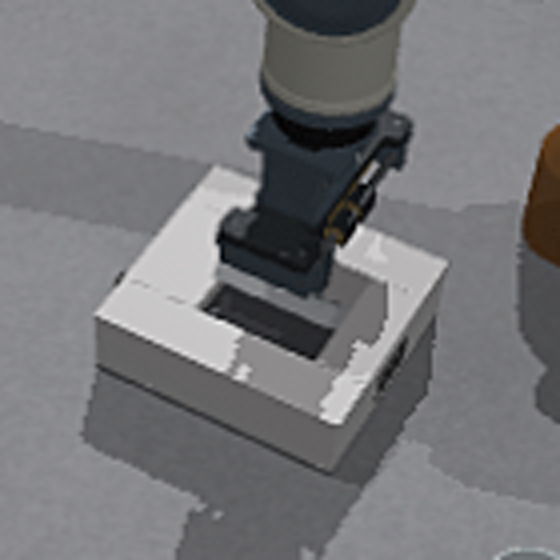

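The block has tipped: its right end is up and the pad side of the nest is visible. I'll retract and look without the arm in the way.

```bash
python3 - <<'E'
from h import *
p=NC+ey*.033
ctrl.move_l(p+ez*.03,.1)
ctrl.move_l(NC+ey*.06-ex*.04+ez*.20,.25)
ctrl.sleep(.2)
for n in("scene","top","wrist"): cv2.imwrite(f"pics/{n}2.png",ctrl.read_camera(n))
np.save('wp2.npy',wpose());print(ctrl.current_t())
s=cv2.imread('pics/scene2.png');t=cv2.imread('pics/top2.png')
a=cv2.resize(s[95:200,265:370],None,fx=5,fy=5,interpolation=2)
b=cv2.resize(t[160:260,140:240],None,fx=5,fy=5,interpolation=2)
cv2.imwrite('pics/z2s.png',a);cv2.imwrite('pics/z2t.png',b)
E
```

```text
9.0917
```

View pics/z2s.png

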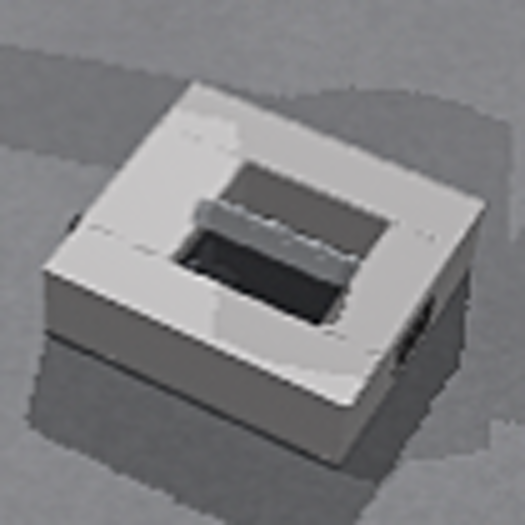

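View pics/z2t.png

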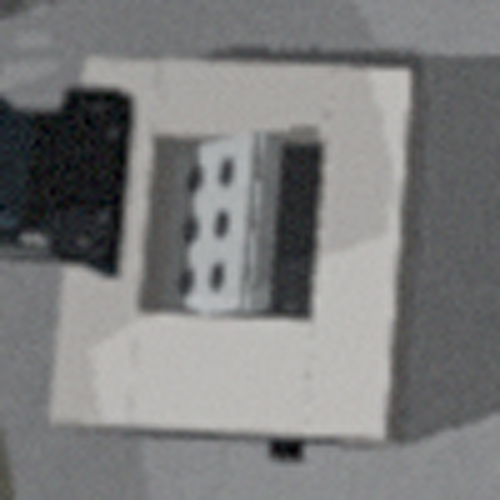

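View pics/wrist2.png

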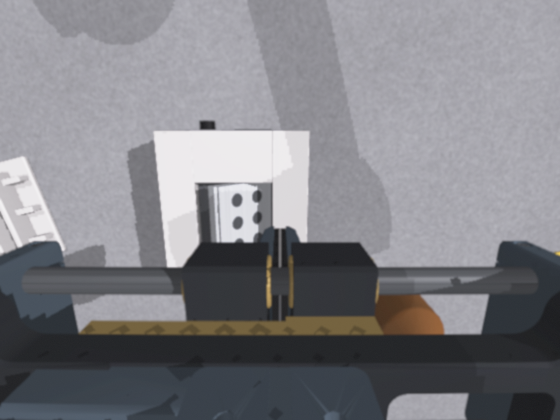

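```bash
python3 - <<'E'
from h import *
w=cv2.imread('pics/wrist2.png');t=cv2.imread('pics/top2.png')
cv2.imwrite('pics/z2w.png',cv2.resize(w[165:265,180:320],None,fx=5,fy=5,interpolation=2))
cv2.imwrite('pics/z2t2.png',cv2.resize(t[180:226,165:210],None,fx=12,fy=12,interpolation=2))
E
```

```text
(no output)
```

View pics/z2w.png

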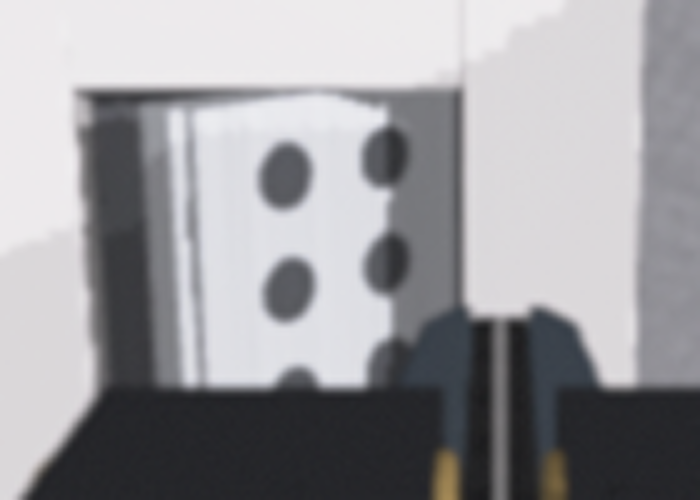

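View pics/z2t2.png

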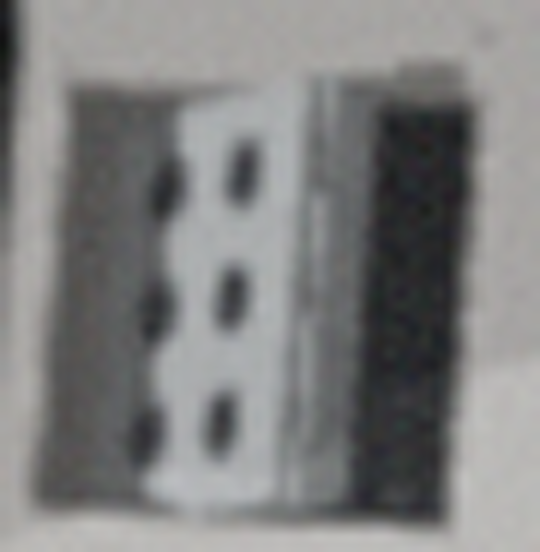

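```bash
python3 - <<'E'
from h import *
W=(np.array([(286,176),(289,290),(385,157),(386,265)])+.5)/5-.5+[180,165]
T=(np.array([(222,423),(233,296),(147,433),(158,310)])+.5)/12-.5+[165,180]
o1,d1=rays('top',T); o2,d2=rays('wrist',W,np.load('wp2.npy'))
P=[]
for a,b in zip(d1,d2):
    s=np.linalg.lstsq(np.c_[a,-b],o2-o1,rcond=None)[0]; A=o1+s[0]*a;B=o2+s[1]*b
    P.append((A+B)/2); q=(A+B)/2-NC; print(q@ex,q@ey,q[2],np.linalg.norm(A-B))
P=np.array(P); v=(P[0]+P[1]-P[2]-P[3])/2; print('len',np.linalg.norm(v),'tilt',np.degrees(np.arctan2(v[2],-(v@ey))))
# end edges in top at assumed heights
E_=(np.array([(305,90),(282,490),(375,90),(352,500)])+.5)/12-.5+[165,180]
for z in(.08,.085,.09): q=onplane('top',E_,z)-NC; print(z,q@ey,q@ex)
E
```

```text
-0.030530774294100855 0.0046208766230799335 0.00782937370521164 0.0012934957362835027
-0.0004859663203441656 0.004416427805445676 0.007877019307490657 0.0015361599404105906
-0.03057582222159154 0.027929509057351875 -0.014034766168702001 0.0020186083316877136
-0.0007457646294072878 0.02773892512771198 -0.014148752768249284 0.0019654721967704777
len 0.03201905512560995 tilt 43.26546155053598
0.08 [-0.0102 -0.0127 -0.0268 -0.0292] [ 0.0484 -0.0462  0.049  -0.0478]
0.085 [-0.0114 -0.0139 -0.0279 -0.0303] [ 0.0473 -0.0469  0.0479 -0.0485]
0.09 [-0.0126 -0.015  -0.0291 -0.0314] [ 0.0461 -0.0477  0.0467 -0.0493]
```

Triangulating the dimples gives a tilt of about 45–46°, with the raised (right) end about 27 mm proud. The underside edge seen from above agrees. I'll pinch it along the block's axis.

```bash
cat >> h.py <<'E'
a=np.radians(46); up=-np.cos(a)*ey+np.sin(a)*ez; nn=np.sin(a)*ey+np.cos(a)*ez
RG=R(nn,-up)
PE=NC-.0005*ex-.0228*ey+.0246*ez   # middle of raised end face
PG=PE-.026*up
SC=np.array([.481,-.1842,0]); sy=np.radians(9.6)
RS=R(np.array([-np.sin(sy),np.cos(sy),0]),-ez)
E
python3 - <<'E'
from h import *
for p,r in((PG+.08*up,RG),(PG,RG),(PG+.05*up+.1*ez,RG),(SC+[0,0,.078],RS),(SC+[0,0,.2],RS)): print(ctrl.ik(p,r))
ctrl.command_gripper(.30)
ctrl.goto(PG+.08*up,RG)
print(ctrl.current_t()); 
cv2.imwrite('pics/w3.png',ctrl.read_camera('wrist'));cv2.imwrite('pics/s3.png',ctrl.read_camera('scene')[60:220,220:400].repeat(3,0).repeat(3,1))
E
```

```text
[ -23.6563   34.3135  105.0217   45.0228   67.1125 -138.4269]
[ -17.4761   40.2007  108.0111   52.206    58.5039 -143.184 ]
[ -21.3782   26.4187  102.0717   43.4915   73.7467 -129.1506]
[ -27.5993   30.1744  101.015    -0.       48.8105 -127.1993]
[ -27.5993   20.3778   93.4961   -0.       66.1261 -127.1993]
10.8583
```

View pics/w3.png

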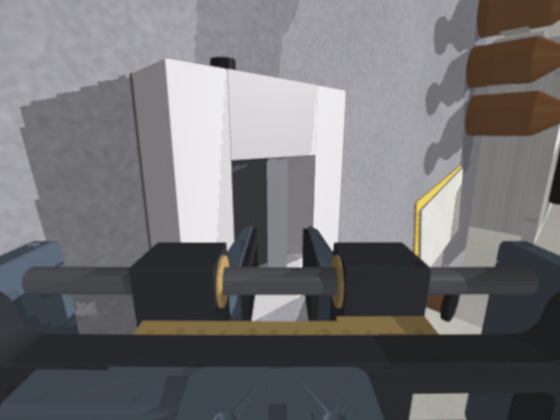

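View pics/s3.png

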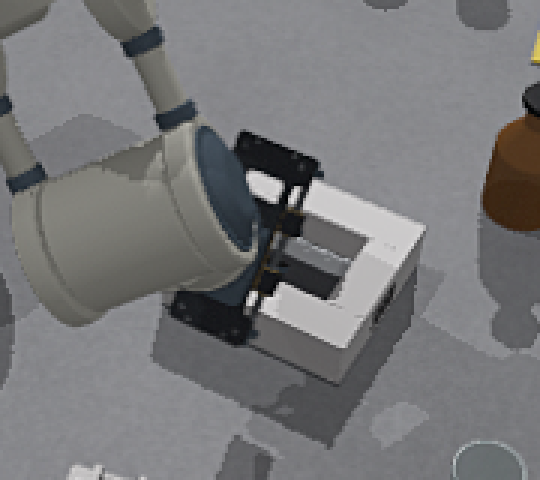

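In the wrist view the raised end face (columns 267–288, centre about 278) lies between the fingertips (centre about 280), edges parallel. I'm going in.

```bash
python3 - <<'E'
from h import *
ctrl.move_l(PG+.03*up,.15)
f0=ctrl.current_contact_force()
r=ctrl.move_l(PG,.06,contact_N=8)
print(r,(ctrl.current_tool_pos()-PG)@up,ctrl.current_contact_force()-f0)
cv2.imwrite('pics/w4.png',ctrl.read_camera('wrist'))
ctrl.command_gripper(0.0)
print(ctrl.current_grip_width()*91,ctrl.current_contact_force()-f0,ctrl.current_t())
E
```

```text
False -0.00014119212586188146 [ 0.3174 -0.1809  0.0121]
16.279450358288845 [ 0.384  -0.6281 -3.1362] 12.4833
```

View pics/w4.png

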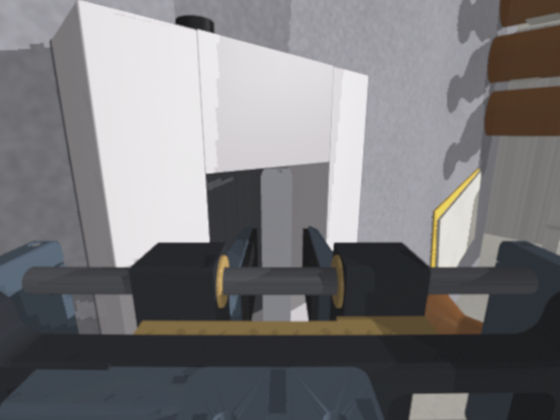

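The grip width is 16.3 mm, which matches the full thickness. Lifting along the block's axis, then up.

```bash
python3 - <<'E'
from h import *
ctrl.move_l(PG+.05*up+.004*ez,.06,contact_N=25)
print(ctrl.current_grip_width()*91,ctrl.current_contact_force(),(ctrl.current_tool_pos()-PG)@up)
ctrl.move_l(PG+.06*up+.13*ez,.12)
print(ctrl.current_grip_width()*91,ctrl.current_contact_force(),ctrl.current_t(),ctrl.current_tool_pos())
cv2.imwrite('pics/s5.png',ctrl.read_camera('scene')); cv2.imwrite('pics/w5.png',ctrl.read_camera('wrist'))
E
```

```text
15.799767287043307 [-0.1243  0.376  -2.8382] 0.05262462209953568
15.686906691979374 [-0.375   0.334  -3.5241] 14.775 [0.4946 0.1135 0.2425]
```

View pics/s5.png

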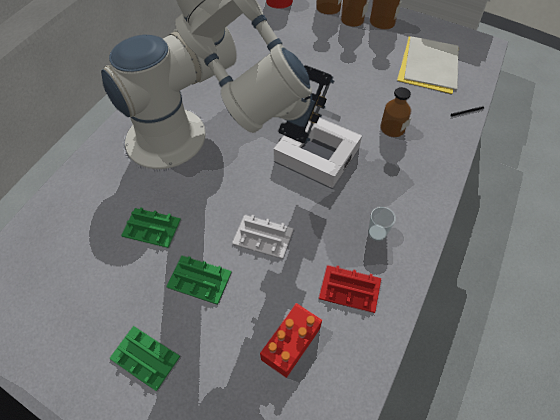

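View pics/w5.png

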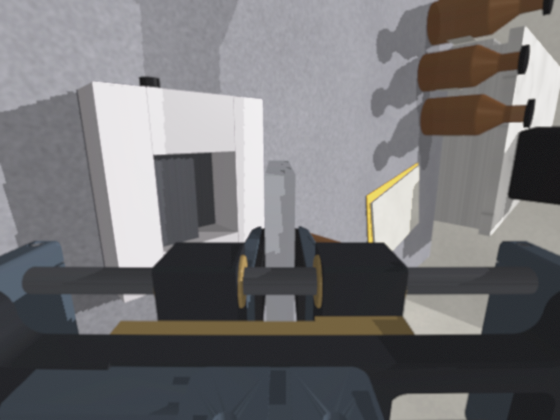

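The block is out and held between the fingers (wrist view, columns 266–296), and nothing else has moved. Carrying it to above the stand.

```bash
python3 - <<'E'
from h import *
ctrl.goto(SC+[0,0,.20],RS); ctrl.sleep(.2)
print(ctrl.current_grip_width()*91,ctrl.current_t(),ctrl.current_tool_pos())
np.save('wp6.npy',wpose());w=ctrl.read_camera('wrist');cv2.imwrite('pics/w6.png',w)
t=ctrl.read_camera('top');s=ctrl.read_camera('scene')
cv2.imwrite('pics/t6.png',t);cv2.imwrite('pics/s6.png',s)
cv2.imwrite('pics/z6s.png',cv2.resize(s[130:270,190:330],None,fx=4,fy=4,interpolation=2))
E
```

```text
15.488708860028758 16.1833 [ 0.4809 -0.1836  0.1998]
```

View pics/w6.png

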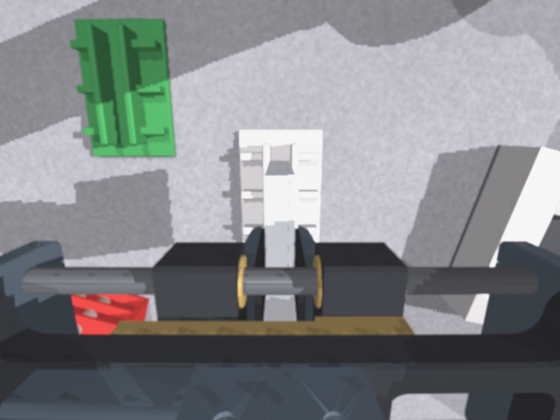

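View pics/z6s.png

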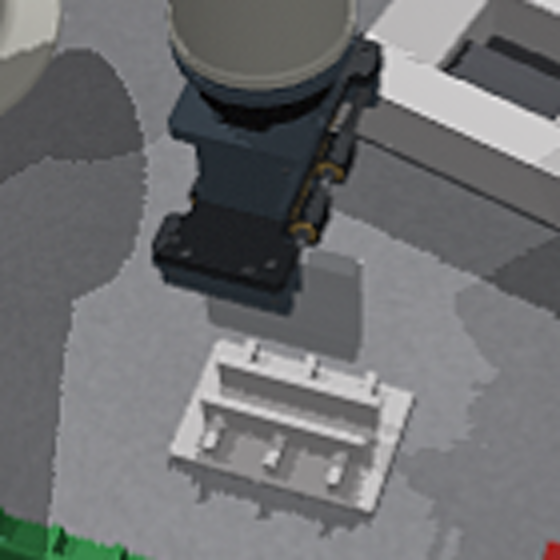

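View pics/t6.png

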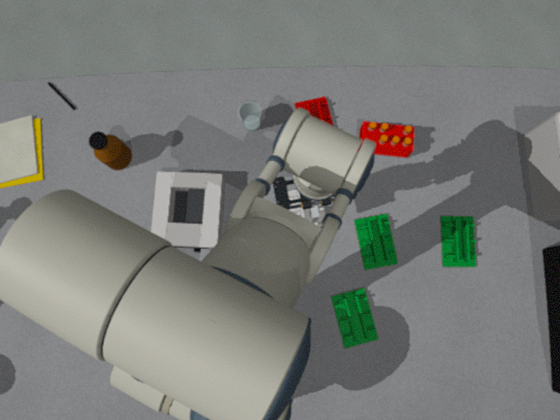

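```bash
python3 - <<'E'
from h import *
w=cv2.imread('pics/w6.png')
cv2.imwrite('pics/z6w.png',cv2.resize(w[120:240,220:340],None,fx=5,fy=5,interpolation=2))
E
```

```text
(no output)
```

View pics/z6w.png

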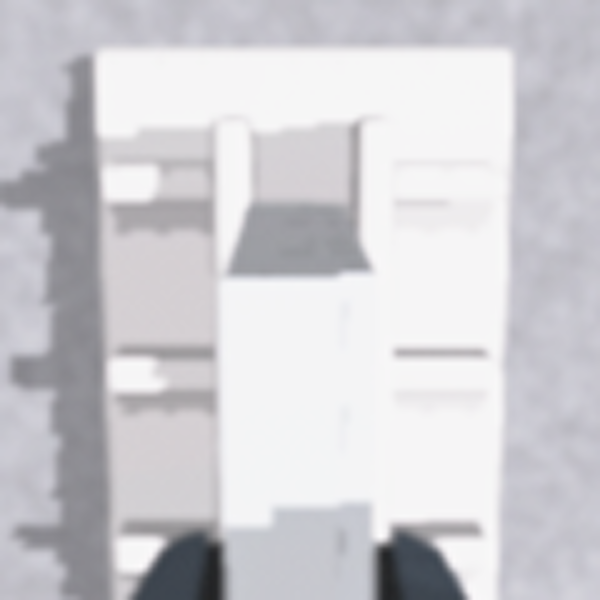

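```bash
python3 - <<'E'
from h import *
T=np.load('wp6.npy'); Z=lambda a:(np.array(a)+.5)/5-.5+[220,120]
sx=np.array([np.cos(sy),np.sin(sy),0]); s_y=RS[:,0]
def f(n,px,z):
    q=onplane('wrist',Z(px),z,T)-SC; print(n,'x',q@sx,'y',q@s_y)
f('base',[(97,50),(513,50),(107,420),(502,420)],.008)
f('walltop in/out',[(218,122),(250,122),(361,122),(390,122)],.040)
f('block bottom',[(250,203),(356,203)],.2-.070)
f('block top',[(226,273),(373,273)],.2+.026)
E
```

```text
base x [-0.0766 -0.0767  0.0136  0.0135] y [-0.0489  0.0499 -0.0494  0.0504]
walltop in/out x [-0.0608 -0.0608 -0.0609 -0.0609] y [-0.0187 -0.0117  0.0126  0.019 ]
block bottom x [-0.0507 -0.0507] y [-0.0088  0.0083]
block top x [-0.0518 -0.0518] y [-0.008   0.0064]
```

The wrist view puts the stand's centre within about 1 mm of where I aim, and the block is centred and upright. Lowering with contact sensing.

```bash
python3 - <<'E'
from h import *
P=SC+.0006*RS[:,0]
ctrl.move_l(P+[0,0,.13],.12)
r=ctrl.move_l(P+[0,0,.088],.05,contact_N=8); print(r,ctrl.current_tool_pos()[2])
if not r:
    f0=ctrl.current_contact_force()
    r=ctrl.move_l(P+[0,0,.070],.012,contact_N=3)
    print(r,ctrl.current_tool_pos(),ctrl.current_contact_force()-f0,ctrl.current_t())
cv2.imwrite('pics/w7.png',ctrl.read_camera('wrist'))
s=ctrl.read_camera('scene');cv2.imwrite('pics/z7s.png',cv2.resize(s[130:270,190:330],None,fx=4,fy=4,interpolation=2))
E
```

```text
False 0.08820863925326185
True [ 0.481  -0.1839  0.0814] [-0.3933 -2.2947  7.4775] 18.7917
```

View pics/w7.png

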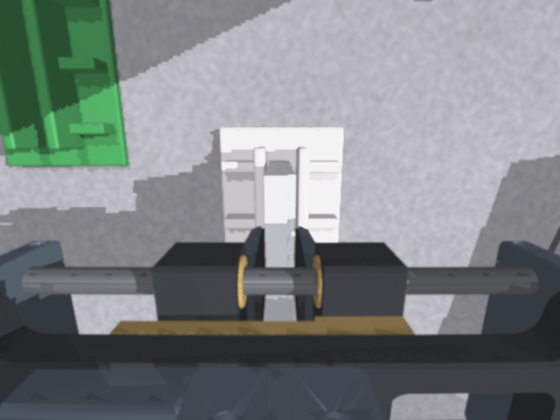

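View pics/z7s.png

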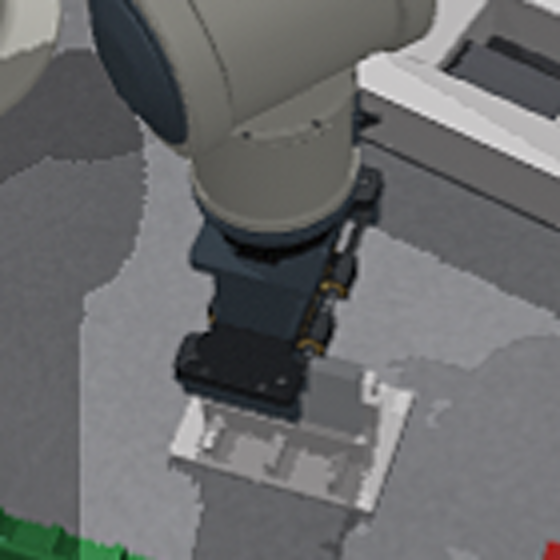

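```bash
python3 - <<'E'
from h import *
p=ctrl.current_tool_pos()
r=ctrl.move_l(p-[0,0,.004],.01,contact_N=10)
print(r,ctrl.current_tool_pos()-p,ctrl.current_contact_force(),ctrl.current_grip_width()*91)
t0=ctrl.current_t()
ctrl.command_gripper(.27); ctrl.sleep(.3)
print(ctrl.current_contact_force(),ctrl.current_grip_width()*91,ctrl.current_t())
cv2.imwrite('pics/w8.png',ctrl.read_camera('wrist'))
E
```

```text
True [ 0.     -0.0003 -0.0001] [-0.6394 -0.183   7.1682] 15.976181893890713
[-0.2193  0.3811  0.0735] 24.655824224301515 19.7667
```

View pics/w8.png

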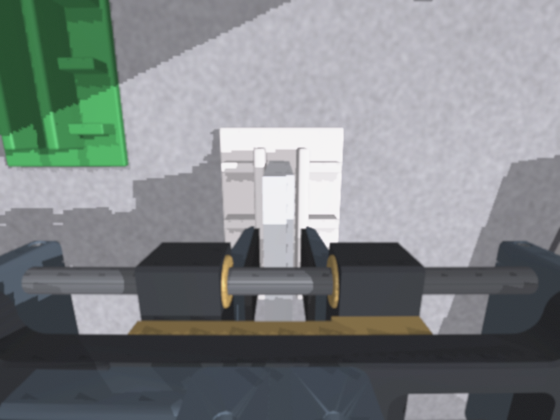

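It stopped on a rigid floor and is now released. The block still stands in the slot with both fingers clear of it. Retreating straight up.

```bash
python3 - <<'E'
from h import *
ctrl.command_gripper(.40)
p=ctrl.current_tool_pos()
print(ctrl.move_l(p+[0,0,.05],.06,contact_N=8))
ctrl.move_l(p+[0,0,.16],.2)
ctrl.goto(np.array([.42,.02,.30]),RS); ctrl.sleep(.2)
print(ctrl.current_t(),ctrl.current_contact_force())
t=ctrl.read_camera('top');s=ctrl.read_camera('scene');cv2.imwrite('pics/t9.png',t);cv2.imwrite('pics/s9.png',s)
cv2.imwrite('pics/z9.png',np.hstack([cv2.resize(x,(395,500),interpolation=2) for x in(s[180:280,220:300],t[165:265,270:350])]))
E
```

```text
False
22.9917 [-0.0781  0.4892  0.2479]
```

View pics/z9.png

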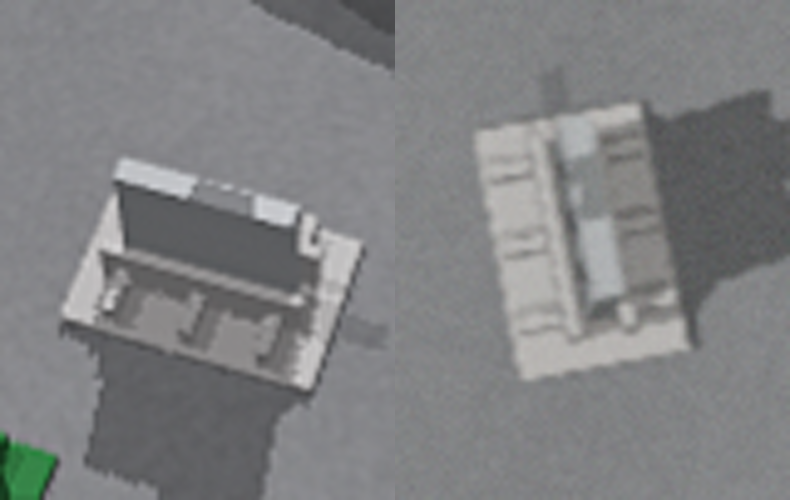

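View pics/s9.png

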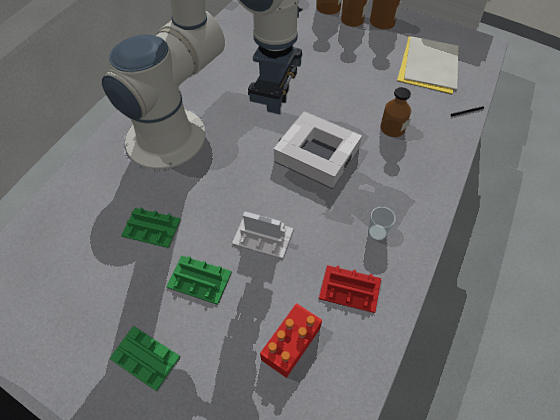

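```bash
python3 - <<'E'
from h import *
k=np.array([80/395,.2])
S=np.array([(120,158),(302,207),(298,223),(115,181)])*k+[220,180]-.4
T=(np.array([(561,122),(597,115),(624,290),(587,300)])-[395,0])*k+[270,165]-.4
for n,p in(('scene',S),('top',T)):
    q=onplane(n,p,.104)-SC; print(n,'x',q@RS[:,2]*-1,'y',q@RS[:,0],q.mean(0))
E
```

```text
scene x [-0.0507  0.0518  0.0528 -0.0481] y [ 0.0028  0.0038 -0.0061 -0.0115] [ 0.0019 -0.0025  0.104 ]
top x [ 0.0495  0.0497 -0.0473 -0.049 ] y [ 0.0069 -0.0133 -0.0091  0.0117] [ 0.0009 -0.0008  0.104 ]
```

The block's top edge lies about 2–3 mm from the slot's centre line at 104 mm height, so it is upright and aligned. Handing in.

```bash
python3 - <<'E'
from bench import ctrl
ctrl.sign_off(); print(ctrl.current_t())
E
```

```text
the job is handed in; nothing more can be done
the job is handed in; nothing more can be done
```

The block is standing on edge in the white stand's slot and released, and I handed the job in at about 23 s; no verdict was reported.

**What I did:** The right end of the block met a rigid stop, so I pressed the left end, which gave, and the block tipped to about 46°. I pinched the raised right end through its thickness (about 16 mm between the fingers). I lifted it out, carried it upright to the stand, lowered it until it touched, let go and backed straight off.

**Last checks:**
- **Position:** In the scene and top views the block's top edge lies within 3 mm of the stand's centre. It runs along the slot to within a few degrees, and the block looks upright.
- **Height:** I did not measure this separately. The outline fits the 104 mm height I assumed for the top edge.
- **Surroundings:** By eye, the bottle, beaker and tube rack had not moved, and the arm was clear of everything.

**Did not agree:** The block touched down 3.4 mm higher than I calculated. A further push of up to 4 mm met a rigid stop at once, so I put the difference down to a slightly deeper grip and took it as the slot floor. I did not check this further. The two cameras' estimates of the top edge also differ from each other by about 2 mm.

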